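Drive the worn bush out of the slicer's bearing block

ROBOT

A 6-joint arm with a two-finger parallel gripper is mounted at the origin on a cart in front of the work surface, level with it; the furniture and walls round the work are solid. World frame = base frame: x ahead of the robot, y to its left, z up, the work surface at z = 0. Lengths are in m, angles in rad, forces in N, time in s.
With the tool pointing down it reaches from about 0.375 to 0.9 m from the base axis. Payload 3.1 kg.
Tool frame: the origin (TCP) lies where the fingers leave the gripper's body, on its centre line; the fingertips stand 73 mm ahead of it and the grasp point (between the pads) lies 54 mm ahead of it (env.nose_length is the z of the fingertips in the tool frame, in m); z points along the fingers, y is the line along which they close (so a half turn about z gives the same grasp; the last joint's range is limited). The gripper opens to 85 mm and grips with 20 to 120 N. Pads are 22 mm wide; open, the fingers measure 114 mm over their backs; the gripper's body (76 mm by 85 mm) begins 54 mm behind the grasp point. The pads swing forward as they close: fully open they stand 13 mm farther back than shut.
Start: joints at [-1.51, 0.527, 1.433, -0, 1.181, -0.178], TCP at [0.148, -0.607, 0.304] pointing down, gripper open.
Joint ranges: [-3.08, 3.08], [-0.75, 2.2], [0.22, 2.44], [-1.43, 4.57], [0, 2.65], [-2.85, 2.85]. Speed limits (rad/s): [2.79, 2.79, 3.14, 3.14, 3.14, 3.14].

INTERFACE

Orientations are given as a unit quaternion [x, y, z, w].
In Python, from station import env gives the robot as it stands.
- The arm moves only by the tool arm_command, never from a script. Its arguments are lists of equal length, an entry for each row: "xyz": the shift along the world's x, y, z in mm, a list of three; "turn": the turn about the world's z in degrees. A call has exactly 5 rows; each row shifts and turns the commanded pose from where the row before left it; what a row does not reach is not made up. A row lasts 1/12 s, in which the tool goes at most 41.7 mm and 7.16 degrees, less where a joint would pass 70% of its speed; a pose out of reach is approached as far as the arm can. A call with a gripper value outside its range is refused whole. "hand" is the opening, from 0 (shut) to 1 (fully open), set as the call begins (left out, the last holds). The fingers move at their own pace and stop on an object; the grip force is fixed at half the most. Time passes only in rows, so rows that do not move let the fingers close, or fill a call up. It gives the time, the measured TCP pose, the force, the opening and the grip force at its end, in the units of the state.
- env.state(): the state, without advancing time (a new reading comes with each control period).
- env.camera(name): name is "scene" or "top"; returns the picture (400x640x3 uint8, blue, green, red); there is no depth.
- env.camera_model(name): a dict with "fx", "fy", "cx", "cy" (pixels), "rvec" (rotation vector, rad) and "tvec" (3), from world to camera coordinates, as OpenCV has them. Camera axes: x right, y down, z forward; pixel columns grow to the right and rows downward; lengths in m; the calibration is good to about 2 mm. A picture is of the moment at which its call begins. camera_model takes no time and is no camera call.
- env.job_done(): hands the job in; it is judged then, once.
The state is a dict: "clock": time; "joints": joint angles; "qvel": joint speeds; "joint_torque": joint torques, N m; "tcp_pos": TCP position; "ee_rot": TCP orientation; "contact_force": force on the tool from outside, world axes, zero at the start; "moment": the same for the moment, N m; "finger_gap": finger opening in m; "finger_force": force on a finger pad.
Only numpy, scipy, OpenCV 4.12 (cv2) and the standard library are available. Lean on these libraries where they do the work, as an engineer would, in place of code of your own. Each camera call takes 0.05 s, during which the arm holds its last target. There are 200 camera calls.

TASK

Take the steel drift from its wooden block, put its nose into the bore of the bearing block and push the worn bush down until it drops out into the dish below and the drift's collar rests on the block. Push steadily, never driving the collar hard against the block. Then put the drift back upright in its wooden block and leave the jars and the stone cup where they are.

Things in the scene. Friction and masses are not known exactly. Their poses are not given: they have to be found in the camera images.
- stand: Dark steel stand, 96 x 84 x 82 mm, fixed, open at its -x and +x sides. Origin: centre of its underside, on the bore's vertical axis; z up. A bright aluminium bearing block is clamped between its two cheeks: 60 x 70 x 38 mm with a neck 50 x 50 x 12 mm on top. More than 30 N from the drift on stand or block does damage.
- bore_mid (a point): Point of the stand on the bore's axis, 100 mm above its underside. The block's top face lies here give or take 9 mm: its clamped height differs each time and is NOT measured. Bore: upright, 16 mm wide in the neck (1 mm chamfer), 19 mm below, open at the bottom. Two spring pads inside, 10 to 18 mm above the block's underside, hold the bush; they do not touch the drift.
- dish (a point): Centre of the floor of the stand's catch dish, under the bore, 6 mm above the counter; the dish is 88 x 72 mm inside, with lips 22 mm above the counter at its -x and +x ends.
- bush: White plastic bush, diameter 18 mm, length 32 mm, upright in the bore, its top 78 mm above the stand's underside at first. Origin: centre of its lower end, z along it. Sliding it takes about 6 to 14 N; it falls free when the drift's collar is still about 2 to 5 mm above the block.
- bush_mid (a point): Centre of the bush, halfway along it; about 22 mm above the counter when the bush stands in the dish and 15 mm when it lies there.
- drift: Steel drift, 121 mm long, 0.2 to 0.3 kg. Origin: centre of its tip; z runs up along it. Nose: diameter 14 mm with chamfered tip, 45 mm long; collar: diameter 30 mm, 6 mm thick; then a round handle, diameter 16 mm, from 51 to 121 mm above the tip. At first it stands upright, nose in the wooden block, collar on that block's top, tip 15 mm above the counter.
- collar (a point): Centre of the underside of the drift's collar, 45 mm above its tip; this face rests on the wooden block, and on the bearing block when the nose is fully in.
- holder: Wooden block, a 60 mm cube with slightly chamfered vertical hole of diameter 21 mm right through, fixed, any yaw. Origin: centre of its underside, on the hole's axis; its top is 60 mm above. The drift stands in it.
- jar_1: Bystander: glass jar with green lid, diameter 68, height 84 mm; origin at the centre of its underside.
- spice_jar_2: Bystander: small spice jar with green cap, diameter 46, height 106 mm; origin at the centre of its underside.
- stone_cup: Bystander: stone-grey cup, diameter 68, height 62 mm; origin at the centre of its underside.
There are look-alikes about, which are no part of the job. There is more than one size of the drift; the one meant has the size given above.

How it is judged:
On the way, in this order (a step that is already met when the one before it is completed fails the run):
1. the drift's nose is in the bore, its tip below the block's top and on the bore's axis (horizontal distance between drift and stand below 0.004 m and z of drift in the frame of stand below 0.087 m and angle between drift's own z axis and vertical below 0.12 rad), for 0.1 s.
2. the bush has dropped into the dish and the drift's collar rests on the block (z of bush_mid in the frame of stand below 0.028 m and horizontal distance between bush_mid and stand below 0.045 m and horizontal distance between drift and stand below 0.004 m and z of drift in the frame of stand below 0.067 m and contact force between drift and stand above 1.8 N), for 0.1 s.
At the end, for the whole second after the job is handed in: The bush lies in the stand's dish (its centre under 28 mm high and within 45 mm of the bore's axis), and the drift stands released in the wooden block: tip within 9 mm of the hole's axis and under 19 mm high, tilted less than 0.12 rad; both at rest (z of bush_mid in the frame of stand below 0.028 m and horizontal distance between bush_mid and stand below 0.045 m and horizontal distance between drift and holder below 0.009 m and angle between drift's own z axis and vertical below 0.12 rad and z of drift in the frame of holder below 0.019 m and linear speed of each of drift, bush below 0.02 m/s); the robot touches nothing.
It fails at once if the drift is pressed on the stand or block with more than 30 N (contact force between drift and stand above 30 N).
It fails at once if a jar or the stone cup is moved by more than 20 mm (distance of any of jar_1, spice_jar_2, stone_cup from where it was at the start of the episode above 0.02 m).
It also fails if it takes over 58 s, if anything falls off the work surface, if the arm or the gripper's body presses on something with over 40 N, if the wrist force passes 120 N, or if a joint passes its speed limit or range.

## Working session

There is one attempt and no reset: what is moved stays moved. The work goes in short steps, Python scripts to look and compute and a tool call to move; the robot and the scene stay as the last step left them, time stands still between calls to the robot, and variables do not carry over. Pictures are saved under pics/ and viewed, at most 10 in all, crops included, and the job is handed in when it is done.

Besides the shell and the picture viewer there is one more tool, called after "Request:" as name(argument=value, ...), one argument or row to a line, values as JSON. arm_command: Moves the arm, as the interface text tells. Its arguments: {"type":"object","properties":{"xyz":{"type":"array","items":{"type":"array","items":{"type":"number"}}},"turn":{"type":"array","items":{"type":"number"}},"hand":{"type":"number"}},"required":["xyz","turn"]}

```bash
mkdir -p pics; ls; python3 - <<'E'
from station import env
import cv2
for n in("scene","top"):
    im=env.camera(n); cv2.imwrite(f"pics/{n}0.png",im); print({k:(v.tolist() if hasattr(v,'tolist') else v) for k,v in env.camera_model(n).items()})
s=env.state();print(s)
E
```

```text
pics
{'fx': 454.34744654805655, 'fy': 454.34744654805655, 'cx': 321.6209465076437, 'cy': 199.9424986800881, 'rvec': [1.102273548849753, -2.30195117333617, 1.0510898501766137], 'tvec': [0.3742009163505533, 0.30100529419067734, 0.9108173366567207]}
{'fx': 506.3123475986135, 'fy': 506.3123475986135, 'cx': 320.23228949545984, 'cy': 205.9358137167794, 'rvec': [2.102784040456382, -2.1149368751139694, 0.09420152857648], 'tvec': [0.08449451418703818, 0.5055815148739311, 1.263687616839264]}
{'clock': 0.1, 'joints': array([-1.50952807e+00,  5.28365295e-01,  1.43380246e+00, -4.92566578e-05,
        1.18142112e+00, -1.78510796e-01]), 'qvel': array([ 2.71708368e-04, -1.85235173e-03, -2.93433455e-03, -1.84037020e-04,
       -3.71256415e-04,  6.95749598e-05]), 'joint_torque': array([ 4.99304986e-05, -4.43305564e+01, -1.78587180e+01, -1.61233438e-04,
        3.90405432e-03,  5.58489234e-06]), 'tcp_pos': array([ 0.14840945, -0.60658568,  0.3030272 ]), 'ee_rot': array([ 9.92820239e-01,  1.19611773e-01,  3.57406147e-05, -9.97729719e-04]), 'contact_force': array([ 0.48197412,  0.10585222, -0.27565007]), 'moment': array([-0.01155779, -0.00324353, -0.04772764]), 'finger_force': 0.0, 'finger_gap': 0.08556411887753168}
```

View pics/scene0.png

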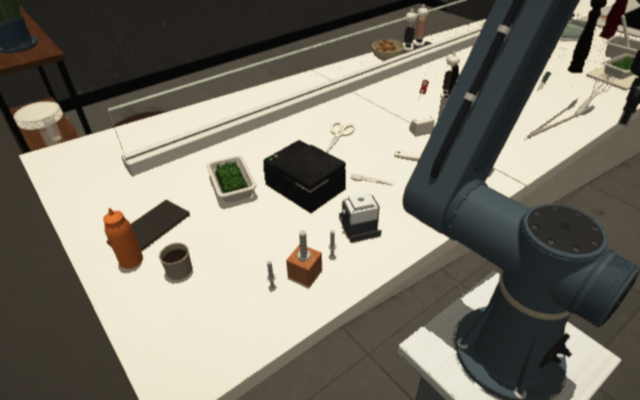

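View pics/top0.png

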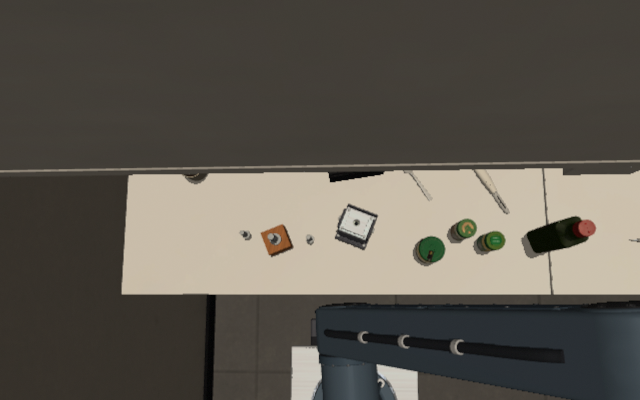

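The top view shows the holder with the drift at about (277,240), the stand at about (356,224) and small look-alike drifts at (245,234) and (309,240). In the scene view the drift is at about (303,240) and the stand at about (360,215). I'll enlarge both to measure.

```bash
cat > h.py <<'E'
import numpy as np, cv2
from station import env
def cam(n):
    m=env.camera_model(n);K=np.array([[m['fx'],0,m['cx']],[0,m['fy'],m['cy']],[0,0,1.]])
    return K,np.array(m['rvec'],float),np.array(m['tvec'],float)
def proj(n,P):
    K,r,t=cam(n);return cv2.projectPoints(np.array(P,float).reshape(-1,1,3),r,t,K,None)[0].reshape(-1,2)
def ray(n,uv,z):
    K,r,t=cam(n);R=cv2.Rodrigues(r)[0];d=R.T@np.linalg.solve(K,[uv[0],uv[1],1.]);c=-R.T@t
    return c+d*(z-c[2])/d[2]
E
python3 - <<'E'
from h import *
a=cv2.imread("pics/scene0.png")[185:305,250:400]; b=cv2.imread("pics/top0.png")[195:265,225:385]
a=cv2.resize(a,None,fx=5,fy=5,interpolation=cv2.INTER_CUBIC);b=cv2.resize(b,None,fx=5,fy=5,interpolation=cv2.INTER_CUBIC)
def grid(im,u0,v0):
    for u in range(0,im.shape[1],50):cv2.putText(im,str(u0+u//5),(u,10),0,.35,(0,0,255),1);cv2.line(im,(u,12),(u,18),(0,0,255),1)
    for v in range(50,im.shape[0],50):cv2.putText(im,str(v0+v//5),(0,v),0,.35,(0,0,255),1)
    return im
cv2.imwrite("pics/a.png",grid(a,250,185));cv2.imwrite("pics/b.png",grid(b,225,195))
print(ray("top",(277,240),.1),ray("top",(356,223),.1),ray("top",(310,240),.0))
for n in("top","scene"):
    K,r,t=cam(n);print(n,-cv2.Rodrigues(r)[0].T@t)
E
```

```text
[0.41357547 0.1840089  0.1       ] [ 0.45385759 -0.00971772  0.1       ] [0.42200494 0.11154655 0.        ]
top [ 0.30291359 -0.00489106  1.32961567]
scene [-0.16690747  0.59139414  0.82620433]
```

View pics/a.png

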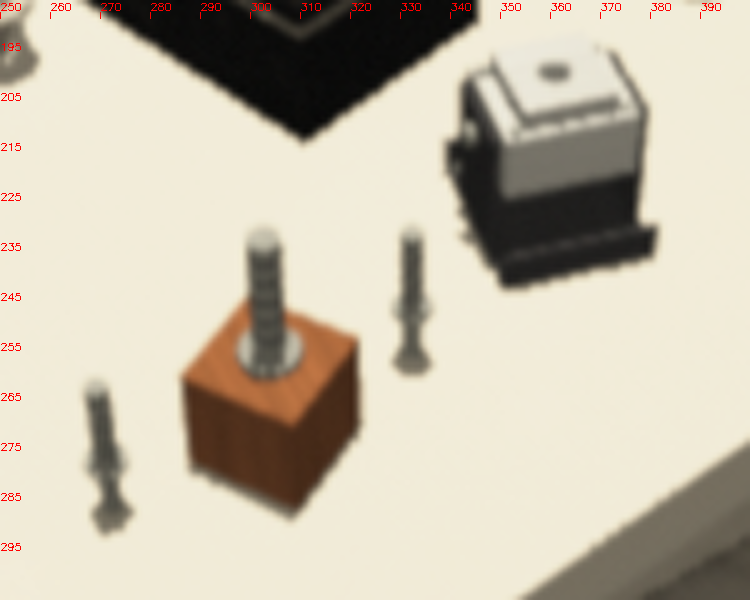

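View pics/b.png

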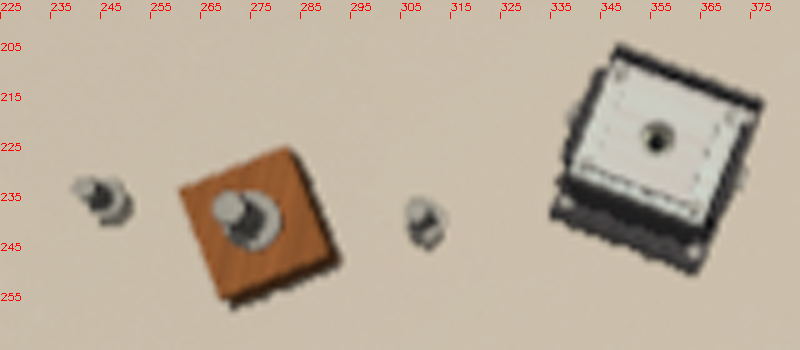

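Crop a (scene) shows the drift's handle top at about (302.2,232.6), its collar top at about (303.6,254.6) and the bore at about (360.6,199.0). In crop b (top view) these are at about (270.4,235.6), (274,238.6) and (356.0,222.2). Next I triangulate them.

```bash
cat >> h.py <<'E'
def tri(uvt,uvs):
    Ps=[];pts=[]
    for n,uv in(("top",uvt),("scene",uvs)):
        K,r,t=cam(n);Ps.append(K@np.c_[cv2.Rodrigues(r)[0],t]);pts.append(np.array(uv,float))
    X=cv2.triangulatePoints(*Ps,*pts).ravel();return X[:3]/X[3]
E
python3 - <<'E'
from h import *
np.set_printoptions(precision=4,suppress=True)
for nm,t,s,z in(("handle",(270.4,235.6),(302.2,232.6),.136),("collar",(274,238.6),(303.6,254.6),.066),("bore",(356,222.2),(360.6,199.),.1)):
    print(nm,tri(t,s),ray("top",t,z),ray("scene",s,z))
# holder top corners / stand yaw
c=[(225+x/5-.4,195+y/5-.4) for x,y in((290,148),(340,262),(230,300),(180,190))]
P=[ray("top",p,.06)[:2] for p in c];print("holder",np.mean(P,0),P)
E
```

```text
handle [0.4213 0.1952 0.131 ] [0.421  0.1945 0.136 ] [0.4169 0.1979 0.136 ]
collar [0.42   0.1968 0.0633] [0.4202 0.1969 0.066 ] [0.4171 0.1977 0.066 ]
bore [ 0.4566 -0.0098  0.093 ] [ 0.4558 -0.0097  0.1   ] [ 0.4506 -0.0042  0.1   ]
holder [0.4183 0.1912] [array([0.4573, 0.1763]), array([0.3992, 0.1503]), array([0.3804, 0.206 ]), array([0.4363, 0.2324])]
```

Request:
arm_command(
  xyz=[
    [22,34,0],
    [22,34,0],
    [22,34,0],
    [22,34,0],
    [22,34,0],
  ],
  turn=[0,0,0,0,0],
)

```text
clock: 0.52
tcp_pos: [0.2589, -0.4352, 0.3035]
ee_rot: [0.993, 0.119, -0.0, -0.001]
contact_force: [0.5, -0.3, 0.6]
finger_gap: 0.0853
finger_force: 0.0
```

Request:
arm_command(
  xyz=[
    [22,34,0],
    [22,34,0],
    [22,34,0],
    [22,34,0],
    [22,34,0],
  ],
  turn=[6,6,6,6,6],
)

```text
clock: 0.93
tcp_pos: [0.369, -0.2652, 0.3038]
ee_rot: [0.927, 0.375, -0.0, -0.0]
contact_force: [0.6, -0.2, 1.8]
finger_gap: 0.0854
finger_force: 0.0
```

Request:
arm_command(
  xyz=[
    [4,38,0],
    [4,38,0],
    [4,38,0],
    [4,38,0],
    [4,38,0],
  ],
  turn=[4.6,4.6,4.6,4.6,4.6],
)

```text
clock: 1.35
tcp_pos: [0.3881, -0.0752, 0.3038]
ee_rot: [0.834, 0.551, -0.0, -0.0]
contact_force: [1.9, 0.7, 0.4]
finger_gap: 0.0851
finger_force: 0.0
```

Request:
arm_command(
  xyz=[
    [4,38,0],
    [4,38,0],
    [4,38,0],
    [4,38,0],
    [4,38,0],
  ],
  turn=[4.6,4.6,4.6,4.6,4.6],
)

```text
clock: 1.77
tcp_pos: [0.408, 0.1148, 0.3039]
ee_rot: [0.707, 0.707, -0.0, -0.0]
contact_force: [1.0, -1.0, -0.4]
finger_gap: 0.0855
finger_force: 0.0
```

Request:
arm_command(
  xyz=[
    [3,27,-10],
    [3,27,-10],
    [3,27,-10],
    [0,0,-10],
    [0,0,0],
  ],
  turn=[0,0,0,0,0],
)

```text
clock: 2.18
tcp_pos: [0.4162, 0.1951, 0.2621]
ee_rot: [0.708, 0.707, -0.002, -0.001]
contact_force: [0.3, 0.3, -0.5]
finger_gap: 0.0855
finger_force: 0.0
```

Request:
arm_command(
  xyz=[
    [2,1,-33],
    [0,0,-33],
    [0,0,-32],
    [0,0,0],
    [0,0,0],
  ],
  turn=[0,0,0,0,0],
)

```text
clock: 2.6
tcp_pos: [0.4187, 0.1942, 0.1651]
ee_rot: [0.709, 0.705, -0.002, -0.001]
contact_force: [-0.2, -0.5, 0.7]
finger_gap: 0.0849
finger_force: 0.0
```

Request:
arm_command(
  xyz=[
    [0,0,0],
    [0,0,0],
    [0,0,0],
    [0,0,0],
    [0,0,0],
  ],
  turn=[0,0,0,0,0],
  hand=0,
)

```text
clock: 3.02
tcp_pos: [0.4199, 0.195, 0.1671]
ee_rot: [0.709, 0.706, 0.001, 0.001]
contact_force: [0.2, 1.2, -0.0]
finger_gap: 0.0257
finger_force: 0.0
```

Request:
arm_command(
  xyz=[
    [0,0,0],
    [0,0,0],
    [0,0,0],
    [0,0,0],
    [0,0,0],
  ],
  turn=[0,0,0,0,0],
)

```text
clock: 3.43
tcp_pos: [0.4198, 0.195, 0.1669]
ee_rot: [0.709, 0.706, 0.001, 0.001]
contact_force: [0.3, -0.2, 7.0]
finger_gap: 0.0147
finger_force: 58.3
```

Request:
arm_command(
  xyz=[
    [0,0,10],
    [0,0,25],
    [0,0,25],
    [0,0,30],
    [0,0,30],
  ],
  turn=[0,0,0,0,0],
)

```text
clock: 3.85
tcp_pos: [0.4184, 0.1948, 0.2866]
ee_rot: [0.709, 0.706, -0.001, -0.001]
contact_force: [1.2, 0.2, -3.8]
finger_gap: 0.0147
finger_force: 58.7
```

Request:
arm_command(
  xyz=[
    [0,-20,0],
    [4,-30,0],
    [4,-30,0],
    [4,-30,0],
    [4,-30,0],
  ],
  turn=[0,0,0,0,0],
)

```text
clock: 4.27
tcp_pos: [0.4347, 0.0539, 0.2858]
ee_rot: [0.708, 0.706, -0.0, -0.0]
contact_force: [0.5, 0.4, -3.9]
finger_gap: 0.0143
finger_force: 59.0
```

Request:
arm_command(
  xyz=[
    [0,0,0],
    [0,0,0],
    [0,0,0],
    [0,0,0],
    [0,0,0],
  ],
  turn=[0,0,0,0,0],
)

```text
clock: 4.68
tcp_pos: [0.4349, 0.0559, 0.2858]
ee_rot: [0.708, 0.706, -0.0, -0.0]
contact_force: [-0.5, -0.5, -2.8]
finger_gap: 0.0141
finger_force: 58.9
```

```bash
python3 - <<'E'
from h import *
s=env.state();print(s['tcp_pos'],s['contact_force'],s['finger_gap'])
a=env.camera("scene");t=env.camera("top");cv2.imwrite("pics/scene1.png",a);cv2.imwrite("pics/top1.png",t)
p=s['tcp_pos']; 
def crop(im,n):
    u,v=proj(n,[p-[0,0,.12]])[0];u0,v0=int(u-50),int(v-60)
    c=cv2.resize(im[v0:v0+120,u0:u0+80],None,fx=5,fy=5,interpolation=cv2.INTER_CUBIC)
    for k in range(0,80,10):cv2.putText(c,str(u0+k),(k*5,10),0,.35,(0,0,255),1);cv2.line(c,(k*5,12),(k*5,18),(0,0,255),1)
    for k in range(10,120,10):cv2.putText(c,str(v0+k),(0,k*5),0,.35,(0,0,255),1)
    return c
cv2.imwrite("pics/c1.png",np.hstack([crop(a,"scene"),crop(t,"top")]))
E
```

```text
[0.43494706 0.05589848 0.28575816] [-0.45516039 -0.51636954 -2.78526651] 0.014140452181331477
```

View pics/c1.png

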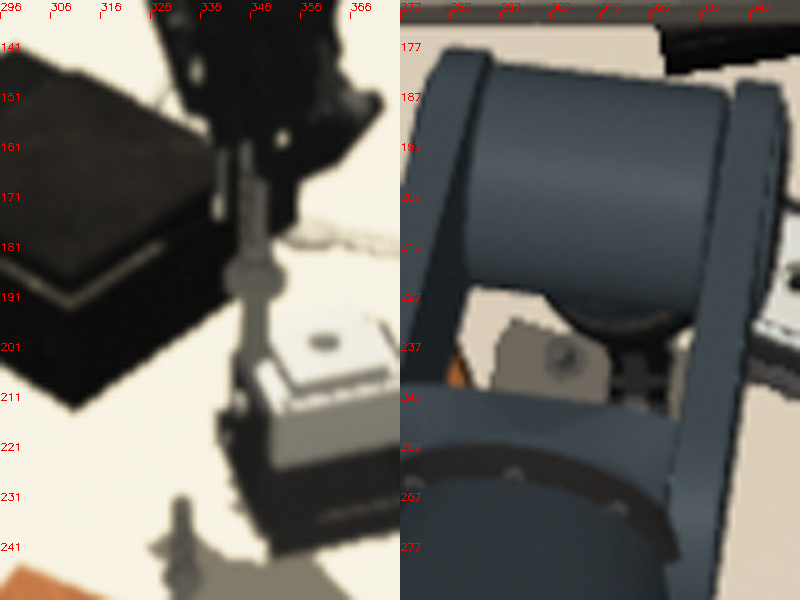

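The scene crop shows the drift held upright, with its collar at about (347,187) and the bore at about (361,199). The arm blocks the top view. I'll move above the bore.

Request:
arm_command(
  xyz=[
    [4,-14,0],
    [4,-14,0],
    [4,-14,0],
    [4,-14,0],
    [4.5,-10,0],
  ],
  turn=[0,0,0,0,0],
)

```text
clock: 5.2
tcp_pos: [0.4561, -0.0114, 0.2859]
ee_rot: [0.708, 0.706, -0.0, 0.0]
contact_force: [0.3, 0.6, -2.8]
finger_gap: 0.0145
finger_force: 58.9
```

Request:
arm_command(
  xyz=[
    [0,0,-5],
    [0,0,-5],
    [0,0,-5],
    [0,0,0],
    [0,0,0],
  ],
  turn=[0,0,0,0,0],
)

```text
clock: 5.62
tcp_pos: [0.4552, -0.0103, 0.2702]
ee_rot: [0.708, 0.706, -0.0, -0.001]
contact_force: [0.4, 0.4, -3.3]
finger_gap: 0.0146
finger_force: 58.9
```

```bash
python3 - <<'E'
from h import *
s=env.state();p=s['tcp_pos'];print(p,s['ee_rot'],s['contact_force'])
a=env.camera("scene");cv2.imwrite("pics/scene2.png",a)
tip=p-[0,0,.152]
print(proj("scene",[tip,tip+[0,0,.045],tip+[0,0,.1],[.455,-.010,.097]]))
u0,v0=320,135
c=cv2.resize(a[v0:v0+85,u0:u0+80],None,fx=7,fy=7,interpolation=cv2.INTER_CUBIC)
for k in range(0,80,10):cv2.putText(c,str(u0+k),(k*7,10),0,.35,(0,0,255),1);cv2.line(c,(k*7,12),(k*7,18),(0,0,255),1)
for k in range(10,85,10):cv2.putText(c,str(v0+k),(0,k*7),0,.35,(0,0,255),1)
cv2.imwrite("pics/c2.png",c)
E
```

```text
[ 0.45521377 -0.01025096  0.27024895] [ 7.08378875e-01  7.05831502e-01 -4.86757168e-04 -1.01137307e-03] [ 0.35665342  0.43091086 -3.27678729]
[[361.46852431 191.37028843]
 [362.21675465 176.79286718]
 [363.18780905 157.87426907]
 [361.11145956 198.07586953]]
```

View pics/c2.png

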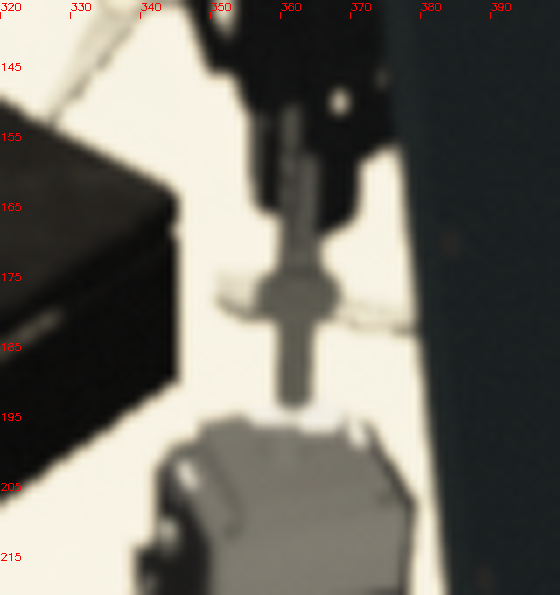

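The nose sits just above the neck at u≈361.7, with its tip at v≈193. I'll compare it with the bore centroid at sub-pixel level.

```bash
python3 - <<'E'
from h import *
np.set_printoptions(precision=2,suppress=True)
for f in("scene0","scene1"):
    g=cv2.cvtColor(cv2.imread(f"pics/{f}.png"),6).astype(float)[194:205,353:369]
    w=np.clip(190-g,0,None);v,u=np.mgrid[194:205,353:369];w[w<25]=0
    print(f,(w*u).sum()/w.sum(),(w*v).sum()/w.sum());
print(g.astype(int))
g=cv2.cvtColor(cv2.imread("pics/scene2.png"),6).astype(float)
for v in range(182,194):
    w=np.clip(225-g[v,352:372],0,None);print(v,(w*np.arange(352,372)).sum()/w.sum(),w.sum()/140)
g=cv2.cvtColor(cv2.imread("pics/top0.png"),6).astype(float)[215:230,348:364]
print(g.astype(int))
w=np.clip(175-g,0,None);v,u=np.mgrid[215:230,348:364];print((w*u).sum()/w.sum(),(w*v).sum()/w.sum())
E
```

```text
scene0 360.5276705276705 199.03603603603602
scene1 360.52305246422895 199.0429252782194
[[240 240 240 240 240 239 240 240 239 239 239 239 239 239 238 232]
 [240 240 240 240 240 239 239 239 239 239 239 238 238 237 237 233]
 [240 240 240 240 239 236 235 233 232 233 234 236 237 237 236 236]
 [240 239 239 238 232 219 209 202 201 205 217 231 236 237 237 237]
 [239 238 238 235 218 178 158 151 150 156 183 223 235 237 237 237]
 [238 238 238 234 207 158 131 126 124 128 161 218 234 237 237 237]
 [239 239 239 236 222 185 156 143 141 148 180 224 235 237 237 237]
 [237 238 238 238 234 223 208 196 194 204 219 233 237 237 237 236]
 [234 238 239 238 238 236 234 229 229 232 234 236 237 237 237 236]
 [227 237 239 239 239 238 237 237 237 237 237 237 236 235 234 233]
 [206 233 238 238 238 238 238 237 236 234 234 232 230 224 216 211]]
182 361.8459343794579 5.007142857142857
183 361.7103658536585 4.685714285714286
184 361.65727699530515 4.564285714285714
185 361.6427457098284 4.578571428571428
186 361.6186830015314 4.664285714285715
187 361.5820668693009 4.7
188 361.537750385208 4.635714285714286
189 361.
[... 515 characters left out ...]
202 202 202 198 175 125 102  96  99 124 163 200 201 202 201]
 [199 200 201 201 192 163 153 102  76  90  96 127 192 198 199 201]
 [201 199 199 199 191 169 160  70  36  73 106 126 187 197 196 197]
 [202 201 201 200 197 178 118  28  27  54  98 135 189 199 198 197]
 [203 202 202 201 199 183 137  52  27  74 134 159 196 201 201 201]
 [200 200 202 201 200 193 174 133 118 152 171 188 199 199 200 201]
 [200 200 199 200 201 200 194 187 180 193 192 199 199 199 199 199]
 [201 200 199 200 199 200 201 201 201 201 201 201 200 199 199 199]
 [201 201 201 200 199 199 200 199 199 199 201 201 200 200 199 199]
 [201 201 200 201 201 200 199 199 198 198 199 199 199 200 200 196]]
356.265045834994 222.22399362295735
```

Request:
arm_command(
  xyz=[
    [1,1,0],
    [0,0,-3],
    [0,0,-3],
    [0,0,-3],
    [0,0,0],
  ],
  turn=[0,0,0,0,0],
)

```text
clock: 6.08
tcp_pos: [0.4566, -0.01, 0.2613]
ee_rot: [0.709, 0.705, -0.0, -0.001]
contact_force: [-0.0, 0.3, -1.9]
finger_gap: 0.0148
finger_force: 58.9
```

Request:
arm_command(
  xyz=[
    [0,0,-1],
    [0,0,-1],
    [0,0,-1],
    [0,0,-1],
    [0,0,0],
  ],
  turn=[0,0,0,0,0],
)

```text
clock: 6.5
tcp_pos: [0.4569, -0.0101, 0.2578]
ee_rot: [0.709, 0.705, -0.0, -0.0]
contact_force: [0.5, 0.0, -3.0]
finger_gap: 0.0144
finger_force: 58.9
```

Request:
arm_command(
  xyz=[
    [0,0,-1],
    [0,0,-1],
    [0,0,-1],
    [0,0,-1],
    [0,0,0],
  ],
  turn=[0,0,0,0,0],
)

```text
clock: 6.92
tcp_pos: [0.4569, -0.0101, 0.2537]
ee_rot: [0.709, 0.705, -0.0, -0.0]
contact_force: [-0.6, 0.7, -2.6]
finger_gap: 0.0143
finger_force: 58.9
```

Request:
arm_command(
  xyz=[
    [-0.4,0.7,0],
    [0,0,-1],
    [0,0,-1],
    [0,0,-1],
    [0,0,0],
  ],
  turn=[0,0,0,0,0],
)

```text
clock: 7.33
tcp_pos: [0.4565, -0.0094, 0.2507]
ee_rot: [0.709, 0.706, -0.0, -0.0]
contact_force: [-0.3, 0.1, -4.0]
finger_gap: 0.0147
finger_force: 58.9
```

Request:
arm_command(
  xyz=[
    [0,0,-1],
    [0,0,-1],
    [0,0,-1],
    [0,0,0],
    [0,0,0],
  ],
  turn=[0,0,0,0,0],
)

```text
clock: 7.75
tcp_pos: [0.4565, -0.0094, 0.2478]
ee_rot: [0.709, 0.706, -0.0, -0.0]
contact_force: [-0.8, 0.3, -3.2]
finger_gap: 0.0143
finger_force: 58.9
```

Request:
arm_command(
  xyz=[
    [0,0,-1],
    [0,0,-1],
    [0,0,-1],
    [0,0,0],
    [0,0,0],
  ],
  turn=[0,0,0,0,0],
)

```text
clock: 8.17
tcp_pos: [0.4565, -0.0094, 0.2448]
ee_rot: [0.709, 0.706, -0.0, -0.0]
contact_force: [-1.5, -0.3, -1.6]
finger_gap: 0.0145
finger_force: 58.9
```

Request:
arm_command(
  xyz=[
    [0,0,-1],
    [0,0,-1],
    [0,0,-1],
    [0,0,0],
    [0,0,0],
  ],
  turn=[0,0,0,0,0],
)

```text
clock: 8.58
tcp_pos: [0.4565, -0.0094, 0.2418]
ee_rot: [0.709, 0.705, -0.0, -0.0]
contact_force: [0.5, 0.2, -3.7]
finger_gap: 0.0143
finger_force: 58.9
```

Request:
arm_command(
  xyz=[
    [0,0,-1],
    [0,0,-1],
    [0,0,-1],
    [0,0,-1],
    [0,0,0],
  ],
  turn=[0,0,0,0,0],
)

```text
clock: 9.0
tcp_pos: [0.4565, -0.0094, 0.2377]
ee_rot: [0.709, 0.705, -0.0, -0.0]
contact_force: [-0.7, -0.1, -3.0]
finger_gap: 0.0145
finger_force: 58.9
```

Request:
arm_command(
  xyz=[
    [0,0,-1],
    [0,0,-1],
    [0,0,-1],
    [0,0,-1],
    [0,0,0],
  ],
  turn=[0,0,0,0,0],
)

```text
clock: 9.42
tcp_pos: [0.4565, -0.0094, 0.2337]
ee_rot: [0.709, 0.705, -0.0, -0.0]
contact_force: [0.3, 0.9, -3.7]
finger_gap: 0.0146
finger_force: 58.9
```

```bash
python3 - <<'E'
from h import *
s=env.state();print(s['tcp_pos'],s['contact_force'],s['moment'])
a=env.camera("scene");cv2.imwrite("pics/scene3.png",a)
u0,v0=320,135
c=cv2.resize(a[v0:v0+85,u0:u0+80],None,fx=7,fy=7,interpolation=cv2.INTER_CUBIC)
cv2.imwrite("pics/c3.png",c)
E
```

```text
[ 0.45646068 -0.0093699   0.23369452] [ 0.26678791  0.88272623 -3.66211934] [-0.03453247  0.0281871   0.01584448]
```

View pics/c3.png

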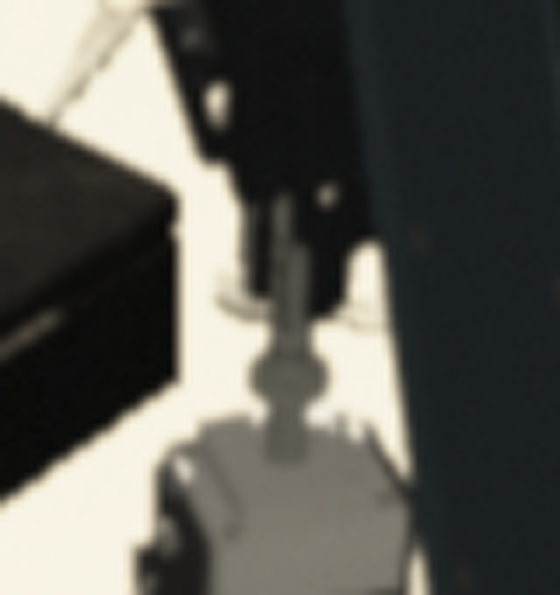

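The nose is in the bore: it meets the neck at about u=360.7, v=201, which matches the bore rim. Next I push the bush.

Request:
arm_command(
  xyz=[
    [0,0,-1],
    [0,0,-1],
    [0,0,-1],
    [0,0,-1],
    [0,0,-1],
  ],
  turn=[0,0,0,0,0],
)

```text
clock: 9.88
tcp_pos: [0.4569, -0.0095, 0.2294]
ee_rot: [0.709, 0.706, 0.0, 0.0]
contact_force: [-0.7, -0.4, 5.7]
finger_gap: 0.0145
finger_force: 59.7
```

Request:
arm_command(
  xyz=[
    [0,0,-1],
    [0,0,-1],
    [0,0,-1],
    [0,0,-1],
    [0,0,-1],
  ],
  turn=[0,0,0,0,0],
)

```text
clock: 10.3
tcp_pos: [0.457, -0.0095, 0.2249]
ee_rot: [0.709, 0.706, 0.0, 0.001]
contact_force: [-1.5, -0.4, 7.2]
finger_gap: 0.0147
finger_force: 59.9
```

Request:
arm_command(
  xyz=[
    [0,0,-1],
    [0,0,-1],
    [0,0,-1],
    [0,0,-1],
    [0,0,-1],
  ],
  turn=[0,0,0,0,0],
)

```text
clock: 10.72
tcp_pos: [0.457, -0.0095, 0.2199]
ee_rot: [0.709, 0.706, 0.0, 0.001]
contact_force: [-1.4, -0.3, 6.5]
finger_gap: 0.0141
finger_force: 59.9
```

Request:
arm_command(
  xyz=[
    [0,0,-1],
    [0,0,-1],
    [0,0,-1],
    [0,0,-1],
    [0,0,-1],
  ],
  turn=[0,0,0,0,0],
)

```text
clock: 11.13
tcp_pos: [0.457, -0.0095, 0.2149]
ee_rot: [0.709, 0.706, 0.0, 0.001]
contact_force: [-1.5, 0.4, 7.5]
finger_gap: 0.0146
finger_force: 59.9
```

Request:
arm_command(
  xyz=[
    [0,0,-0.6],
    [0,0,-0.6],
    [0,0,-0.6],
    [0,0,-0.6],
    [0,0,-0.6],
  ],
  turn=[0,0,0,0,0],
)

```text
clock: 11.55
tcp_pos: [0.457, -0.0095, 0.2119]
ee_rot: [0.709, 0.706, 0.0, 0.001]
contact_force: [-0.8, 0.2, 7.6]
finger_gap: 0.0147
finger_force: 59.9
```

Request:
arm_command(
  xyz=[
    [0,0,-0.4],
    [0,0,-0.4],
    [0,0,-0.4],
    [0,0,-0.4],
    [0,0,0],
  ],
  turn=[0,0,0,0,0],
)

```text
clock: 11.97
tcp_pos: [0.4569, -0.0095, 0.2101]
ee_rot: [0.709, 0.706, 0.0, 0.001]
contact_force: [0.1, 0.9, 5.1]
finger_gap: 0.0146
finger_force: 59.9
```

Request:
arm_command(
  xyz=[
    [0,0,-0.5],
    [0,0,-0.5],
    [0,0,-0.5],
    [0,0,-0.5],
    [0,0,0],
  ],
  turn=[0,0,0,0,0],
)

```text
clock: 12.38
tcp_pos: [0.457, -0.0095, 0.208]
ee_rot: [0.709, 0.706, 0.0, 0.001]
contact_force: [-0.7, -0.3, 3.8]
finger_gap: 0.0147
finger_force: 59.9
```

Request:
arm_command(
  xyz=[
    [0,0,-0.4],
    [0,0,-0.4],
    [0,0,-0.4],
    [0,0,-0.4],
    [0,0,0],
  ],
  turn=[0,0,0,0,0],
)

```text
clock: 12.8
tcp_pos: [0.4562, -0.0093, 0.2052]
ee_rot: [0.709, 0.705, -0.0, -0.001]
contact_force: [-0.3, 0.2, -4.0]
finger_gap: 0.0144
finger_force: 59.0
```

Request:
arm_command(
  xyz=[
    [0,0,-0.3],
    [0,0,-0.3],
    [0,0,-0.3],
    [0,0,-0.3],
    [0,0,0],
  ],
  turn=[0,0,0,0,0],
)

```text
clock: 13.22
tcp_pos: [0.4565, -0.0094, 0.2044]
ee_rot: [0.709, 0.706, -0.0, -0.0]
contact_force: [-0.1, -0.3, -3.2]
finger_gap: 0.0143
finger_force: 59.0
```

The bush has dropped free, since the force is back to the free-hanging baseline. I'll seat the collar gently.

Request:
arm_command(
  xyz=[
    [0,0,-0.3],
    [0,0,-0.3],
    [0,0,-0.3],
    [0,0,0],
    [0,0,0],
  ],
  turn=[0,0,0,0,0],
)

```text
clock: 13.63
tcp_pos: [0.4566, -0.0094, 0.2036]
ee_rot: [0.709, 0.705, 0.0, 0.0]
contact_force: [-1.5, -0.4, -3.5]
finger_gap: 0.0147
finger_force: 59.0
```

Request:
arm_command(
  xyz=[
    [0,0,-0.3],
    [0,0,-0.3],
    [0,0,-0.3],
    [0,0,0],
    [0,0,0],
  ],
  turn=[0,0,0,0,0],
)

```text
clock: 14.05
tcp_pos: [0.4566, -0.0094, 0.2031]
ee_rot: [0.709, 0.706, 0.0, 0.0]
contact_force: [-1.0, 0.0, 3.7]
finger_gap: 0.0148
finger_force: 59.3
```

Request:
arm_command(
  xyz=[
    [0,0,-0.3],
    [0,0,0],
    [0,0,0],
    [0,0,0],
    [0,0,0],
  ],
  turn=[0,0,0,0,0],
)

```text
clock: 14.47
tcp_pos: [0.4566, -0.0094, 0.203]
ee_rot: [0.709, 0.706, 0.0, 0.0]
contact_force: [-1.3, -0.7, 7.5]
finger_gap: 0.0143
finger_force: 59.8
```

```bash
python3 - <<'E'
from h import *
a=env.camera("scene");cv2.imwrite("pics/scene4.png",a)
u0,v0=325,160
cv2.imwrite("pics/c4.png",cv2.resize(a[v0:v0+85,u0:u0+80],None,fx=7,fy=7,interpolation=cv2.INTER_CUBIC))
E
```

```text
(no output)
```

View pics/c4.png

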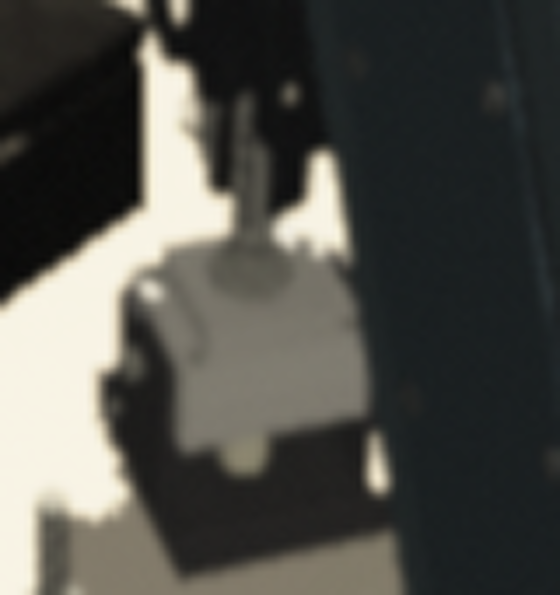

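The collar sits on the neck. The white bush shows below the block, with its lower edge near pixel (360,228). I'll check that height while lifting the drift out.

```bash
python3 - <<'E'
from h import *
print(proj("scene",[[.4565,-.0094,z] for z in(.006,.015,.038,.046)]).round(1))
g=cv2.cvtColor(cv2.imread("pics/scene4.png"),6); print(g[216:236,356:365])
E
```

```text
[[359.2 224.5]
 [359.3 222. ]
 [359.6 215.4]
 [359.8 213.1]]
[[124 124 124 124 124 123 123 123 123]
 [124 123 123 123 122 123 123 122 122]
 [123 122 122 123 122 123 122 123 122]
 [122 122 123 123 123 123 123 122 121]
 [123 122 122 122 122 122 120 117 115]
 [122 122 121 122 122 121 117 104  95]
 [118 120 122 124 125 125 115  86  65]
 [106 117 125 128 130 128 115  77  47]
 [ 91 115 127 131 132 129 113  72  42]
 [ 78 110 127 131 131 127 104  64  39]
 [ 61  93 117 125 125 117  87  51  36]
 [ 43  65  86  94  93  86  62  40  34]
 [ 34  40  49  53  51  49  40  35  33]
 [ 32  33  34  33  35  34  34  33  34]
 [ 32  33  33  33  34  33  33  33  34]
 [ 33  33  32  32  33  32  33  34  34]
 [ 33  33  33  33  33  34  32  33  32]
 [ 34  33  33  32  33  32  34  34  34]
 [ 33  33  33  35  34  35  35  35  35]
 [ 35  35  35  35  35  36  35  36  35]]
```

Request:
arm_command(
  xyz=[
    [0,0,2],
    [0,0,6],
    [0,0,8],
    [0,0,10],
    [0,0,12],
  ],
  turn=[0,0,0,0,0],
)

```text
clock: 14.93
tcp_pos: [0.4563, -0.0093, 0.2407]
ee_rot: [0.709, 0.705, -0.0, -0.001]
contact_force: [0.1, 0.1, -2.4]
finger_gap: 0.0148
finger_force: 59.0
```

Request:
arm_command(
  xyz=[
    [0,0,12],
    [0,0,12],
    [0,0,10],
    [0,0,10],
    [0,0,0],
  ],
  turn=[0,0,0,0,0],
)

```text
clock: 15.35
tcp_pos: [0.4575, -0.0095, 0.2865]
ee_rot: [0.709, 0.706, 0.001, 0.002]
contact_force: [0.8, -0.3, -3.5]
finger_gap: 0.0146
finger_force: 59.0
```

The bush's lower edge matches a bush standing on the dish floor. I'll return the drift to its block.

Request:
arm_command(
  xyz=[
    [-4,22,0],
    [-6,32,0],
    [-6,32,0],
    [-6,32,0],
    [-5,27,0],
  ],
  turn=[0,0,0,0,0],
)

```text
clock: 15.77
tcp_pos: [0.4285, 0.1373, 0.2841]
ee_rot: [0.709, 0.705, -0.0, -0.001]
contact_force: [-0.4, 0.5, -2.7]
finger_gap: 0.0142
finger_force: 59.0
```

Request:
arm_command(
  xyz=[
    [-5,26,0],
    [-4,22,0],
    [-1,12,0],
    [0,0,0],
    [0,0,0],
  ],
  turn=[0,0,0,0,0],
)

```text
clock: 16.18
tcp_pos: [0.4192, 0.196, 0.2841]
ee_rot: [0.708, 0.706, -0.0, -0.0]
contact_force: [0.2, 0.8, -3.4]
finger_gap: 0.0145
finger_force: 59.0
```

Request:
arm_command(
  xyz=[
    [0,0,-12],
    [0,0,-20],
    [0,0,-20],
    [0,0,-10],
    [0,0,0],
  ],
  turn=[0,0,0,0,0],
)

```text
clock: 16.6
tcp_pos: [0.4185, 0.1942, 0.2204]
ee_rot: [0.709, 0.705, -0.002, -0.001]
contact_force: [-0.4, -0.4, -2.5]
finger_gap: 0.0146
finger_force: 58.8
```

Request:
arm_command(
  xyz=[
    [0.5,0,-2],
    [0,0,-2],
    [0,0,-3],
    [0,0,-3],
    [0,0,0],
  ],
  turn=[0,0,0,0,0],
)

```text
clock: 17.02
tcp_pos: [0.42, 0.1955, 0.2124]
ee_rot: [0.709, 0.705, 0.0, 0.0]
contact_force: [-0.4, -0.1, -2.4]
finger_gap: 0.0144
finger_force: 58.8
```

Request:
arm_command(
  xyz=[
    [0,0,-2],
    [0,0,-2],
    [0,0,-2],
    [0,0,-2],
    [0,0,0],
  ],
  turn=[0,0,0,0,0],
)

```text
clock: 17.43
tcp_pos: [0.4199, 0.1956, 0.204]
ee_rot: [0.709, 0.706, -0.0, -0.0]
contact_force: [0.5, 0.1, -3.7]
finger_gap: 0.0142
finger_force: 58.8
```

Tip about 8 mm inside the hole with no resistance; continuing.

Request:
arm_command(
  xyz=[
    [0,0,-6],
    [0,0,-6],
    [0,0,-6],
    [0,0,-6],
    [0,0,-4],
  ],
  turn=[0,0,0,0,0],
)

```text
clock: 17.85
tcp_pos: [0.4198, 0.1955, 0.1754]
ee_rot: [0.709, 0.705, -0.001, -0.0]
contact_force: [-0.2, 0.7, -2.5]
finger_gap: 0.0144
finger_force: 58.8
```

Request:
arm_command(
  xyz=[
    [0,0,-2],
    [0,0,-2],
    [0,0,-1.5],
    [0,0,-1],
    [0,0,0],
  ],
  turn=[0,0,0,0,0],
)

```text
clock: 18.27
tcp_pos: [0.4201, 0.1956, 0.1699]
ee_rot: [0.709, 0.706, 0.0, 0.0]
contact_force: [-0.0, 0.0, -2.4]
finger_gap: 0.0143
finger_force: 58.8
```

Request:
arm_command(
  xyz=[
    [0,0,-0.7],
    [0,0,-0.7],
    [0,0,-0.7],
    [0,0,-0.5],
    [0,0,0],
  ],
  turn=[0,0,0,0,0],
)

```text
clock: 18.68
tcp_pos: [0.42, 0.1956, 0.1673]
ee_rot: [0.709, 0.706, -0.0, -0.0]
contact_force: [0.5, 0.2, -2.8]
finger_gap: 0.0145
finger_force: 58.8
```

Request:
arm_command(
  xyz=[
    [0,0,-0.4],
    [0,0,-0.4],
    [0,0,-0.3],
    [0,0,0],
    [0,0,0],
  ],
  turn=[0,0,0,0,0],
)

```text
clock: 19.1
tcp_pos: [0.4201, 0.1956, 0.167]
ee_rot: [0.709, 0.706, 0.0, 0.0]
contact_force: [-2.8, -1.0, 4.3]
finger_gap: 0.0142
finger_force: 59.7
```

The collar is on the wooden block, so I release.

Request:
arm_command(
  xyz=[
    [0,0,0],
    [0,0,0],
    [0,0,0],
    [0,0,0],
    [0,0,0],
  ],
  turn=[0,0,0,0,0],
  hand=1,
)

```text
clock: 19.52
tcp_pos: [0.4202, 0.1956, 0.1662]
ee_rot: [0.709, 0.705, 0.0, 0.0]
contact_force: [0.1, 0.9, -0.0]
finger_gap: 0.0742
finger_force: 0.0
```

Request:
arm_command(
  xyz=[
    [0,0,0],
    [0,0,0],
    [0,0,0],
    [0,0,0],
    [0,0,3],
  ],
  turn=[0,0,0,0,0],
)

```text
clock: 19.93
tcp_pos: [0.4198, 0.1955, 0.1689]
ee_rot: [0.709, 0.705, -0.0, -0.0]
contact_force: [0.7, -0.1, -0.5]
finger_gap: 0.0855
finger_force: 0.0
```

Request:
arm_command(
  xyz=[
    [0,0,15],
    [0,0,25],
    [0,0,30],
    [0,0,30],
    [0,0,20],
  ],
  turn=[0,0,0,0,0],
)

```text
clock: 20.35
tcp_pos: [0.4205, 0.1957, 0.2918]
ee_rot: [0.709, 0.706, 0.001, 0.001]
contact_force: [0.1, -0.0, 0.1]
finger_gap: 0.0855
finger_force: 0.0
```

Request:
arm_command(
  xyz=[
    [0,-15,0],
    [0,-15,0],
    [0,-15,0],
    [0,0,0],
    [0,0,0],
  ],
  turn=[0,0,0,0,0],
)

```text
clock: 20.77
tcp_pos: [0.42, 0.1503, 0.2894]
ee_rot: [0.709, 0.705, 0.0, -0.0]
contact_force: [-0.1, 0.2, 1.2]
finger_gap: 0.085
finger_force: 0.0
```

```bash
python3 - <<'E'
from h import *
a=env.camera("scene");cv2.imwrite("pics/scene5.png",a)
cv2.imwrite("pics/c5.png",cv2.resize(a[185:305,250:400],None,fx=5,fy=5,interpolation=cv2.INTER_CUBIC))
E
```

```text
(no output)
```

View pics/c5.png

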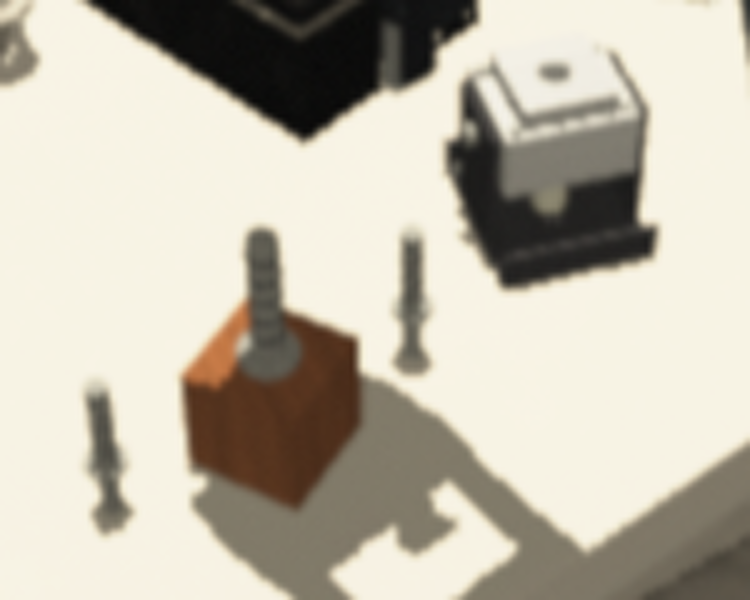

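The drift stands upright in the wooden block (crop about (265,300)), with its collar flat on the top. The bush stands in the dish under the block (crop about (548,200)).

```bash
python3 -c "
from station import env
print(env.job_done())"
```

```text
the job is handed in; nothing more can be done
None
```

The job is handed in: the bush is in the dish, the drift is back upright in its wooden block, collar contact was gentle at about 7 to 11 N, and the jars and cup were not approached; the hand-in returned no verdict.

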